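# Size a sample disc in the stepped gauge

## Robot

A 6-joint arm with a two-finger parallel gripper is mounted at the origin on the work surface. World frame = base frame: x ahead of the robot, y to its left, z up, the work surface at z = 0. Lengths are in m, angles in rad, forces in N, time in s.
With the tool pointing down it reaches from about 0.275 to 0.725 m from the base axis. Payload 15.9 kg.
Tool frame: the origin (TCP) lies midway between the tips of the shut fingers; the grasp point (between the pads) lies 19 mm behind it; z points along the fingers, y is the direction in which the jaws open and shut (so a half turn about z gives the same grasp; the last joint's range is limited). The gripper opens to 85 mm and grips with 20 to 120 N. Pads are 22 mm wide; open, the fingers measure 114 mm over their backs; the gripper's body (76 mm by 85 mm) begins 54 mm behind the grasp point. The pads swing forward as they close: fully open they stand 13 mm farther back than shut.
Start: joints at [-1.261, 0.213, -0.034, 1.323, 0, 1.571], TCP at [0.152, -0.476, 0.231] pointing down, gripper open.
Joint ranges: [-2.98, 2.98], [-0.74, 1.72], [-1.14, 1.35], [-2.1, 2.04], [-1.57, 1.44], [-3.14, 3.14]. Speed limits (rad/s): [1.89, 1.89, 2.39, 2.57, 3.14, 3.14].

## Interface

Orientations are given as a unit quaternion [x, y, z, w].
In Python, from bench import env gives the robot as it stands.
- The arm moves only by the tool carry_out, never from a script. Its argument "moves" is a list of rows, each an object with "offset": the shift along the tool's x, y, z in cm, a list of three; "roll": the turn about the tool's z in units of 8 degrees (1.0 is 8 degrees); "hand": the gripper command: -1 is shut, 1 is fully open, values between are in proportion. In form: [{"offset": [tx, ty, tz], "roll": roll, "hand": hand}, ...]. A call has 1 to 5 rows; each row is the pose to reach, as a shift and turn from the pose measured when the call began, along the tool's axes at that moment; what a row does not reach only later rows make up. A row lasts 1/10 s, in which the tool goes at most 50 mm and 8.59 degrees, less where a joint would pass 70% of its speed; a pose out of reach is approached as far as the arm can. A call with a gripper value outside its range is refused whole. The fingers move at their own pace and stop on an object; the grip force is fixed at half the most. Time passes only in rows, so rows that repeat a pose let the fingers close. It gives the time, the measured TCP pose, the force and the opening at its end, in the units of the state.
- env.sense(): the state, without advancing time (a new reading comes with each control period).
- env.capture(name): name is "scene" or "side" or "wrist"; returns a dict with "img" (420x560x3 uint8, red, green, blue), "fx", "fy", "cx", "cy" (pixels), "R" (3x3) and "t" (3): a world point X has camera coordinates R X + t; the wrist camera has in their place "mount" (4x4, takes a point from camera to tool coordinates, whose origin is the TCP and whose axes are the flange's). Camera axes: x right, y down, z forward; pixel columns grow to the right and rows downward; lengths in m; the calibration is good to about 2 mm. A picture is of the moment at which its call begins: read the wrist's pose just before it. There is no depth.
- env.finish_job(): hands the job in, once; it reports no verdict.
The state is a dict: "t": time; "joint_positions": joint angles; "dq": joint speeds; "joint_torque": joint torques, N m; "ee_pos": TCP position; "tcp_rot": TCP orientation; "contact_force": force on the tool from outside, world axes, zero at the start; "ft_torque": the same for the moment, N m; "grip_width": finger opening in m.
Only numpy, scipy, OpenCV 4.12 (cv2) and the standard library are available. Lean on these libraries where they do the work, as an engineer would, in place of code of your own. Each camera call takes 0.05 s, during which the arm holds its last target.

## Task

Find the size of the steel sample disc that stands alone on the black-topped stage: hold it by its knob and try it in the stepped gauge, first in the smallest pocket and then one step up at a time, until it enters. Press only lightly when a pocket refuses it, never let it drop into a pocket looser than its own, and when it enters guide it fully home in your grip before letting go. Leave it there, and leave the two discs on the rack and everything else alone.

Things in the scene. Friction and masses are not known exactly. Their poses are not given: they have to be found in the camera images.
- gauge: fixed aluminium stepped gauge: four blocks in a row like stairs, each 54 mm along y, 66 mm across (x), tops 24, 30, 36, 42 mm high; in each top one round blind pocket. Each disc has about 1.5 mm play in diameter in its own pocket and is at least 2.5 mm too wide for the one below. Origin: centre of the underside; y runs from the smallest, lowest step to the largest, highest
- step1 (a point): centre of the pocket's mouth on step 1 of the gauge (30 mm bore, 24 mm above the bench), in the plane of that step's top; z up; flat floor 10 mm below
- step2 (a point): centre of the pocket's mouth on step 2 of the gauge (34 mm bore, 30 mm above the bench), in the plane of that step's top; z up; flat floor 10 mm below
- step3 (a point): centre of the pocket's mouth on step 3 of the gauge (38 mm bore, 36 mm above the bench), in the plane of that step's top; z up; flat floor 10 mm below
- step4 (a point): centre of the pocket's mouth on step 4 of the gauge (42 mm bore, 42 mm above the bench), in the plane of that step's top; z up; flat floor 10 mm below
- stage: fixed sample stage: white block with black top, 100 x 90 mm, carrying a polished steel plate 68 mm in diameter whose top, 34 mm above the bench, bears the one disc to be sized, at or near its middle. Origin: centre of the underside
- rack: fixed grey plastic rack, 160 x 80 mm, top 34 mm above the bench, on which the two other discs stand; low lips along both long sides. Origin: centre of the underside, long side along its x
- disc_a: plain steel sample disc, 14 mm thick, on its centre an upright dark knob to grip (20 mm diameter, 14 to 46 mm above the underside). Unmarked diameter, between 30 and 42 mm, different from the other discs; about 0.12 kg. Origin: centre of the underside, z up along the knob. Which of the three discs stands on the stage changes
- disc_b: plain steel sample disc, 14 mm thick, on its centre an upright dark knob to grip (20 mm diameter, 14 to 46 mm above the underside). Unmarked diameter, between 30 and 42 mm, different from the other discs; about 0.12 kg. Origin: centre of the underside, z up along the knob. Which of the three discs stands on the stage changes
- disc_c: plain steel sample disc, 14 mm thick, on its centre an upright dark knob to grip (20 mm diameter, 14 to 46 mm above the underside). Unmarked diameter, between 30 and 42 mm, different from the other discs; about 0.12 kg. Origin: centre of the underside, z up along the knob. Which of the three discs stands on the stage changes
- spatula: green-handled spatula lying on the bench, 160 mm long; a bystander. Origin: on its underside, x along it
- vial: small clear vial, 45 mm tall, 24 mm wide, white cap; a bystander. Origin: centre of the underside
- vial2: small amber vial, 45 mm tall, 24 mm wide; a bystander. Origin: centre of the underside
- jar: amber jar, 60 mm tall, 52 mm wide; a bystander. Origin: centre of the underside
- mortar: white ceramic bowl, 80 mm wide, 40 mm tall; a bystander. Origin: centre of the underside
- wipes: cardboard box 120 x 70 x 50 mm; a bystander. Origin: centre of the underside
- spacer: black plastic ring, 44 mm wide, 10 mm tall, lying on the bench; a bystander. Origin: centre of the underside
Things that resemble listed ones, but are neither listed nor needed, are in the scene too. What is shaped like the disc_c but purple or turquoise is not meant.

How it is judged:
By the outcome, as a careful person would: the job done as asked, in the order asked, and still so for the second after the job is handed in, with the robot touching nothing.
It also fails if it takes over 72 s, if anything falls off the work surface, if the arm or the gripper's body presses on something with over 40 N, if the wrist force passes 120 N, or if a joint passes its speed limit or range.

## Working session

There is one attempt and no reset: what is moved stays moved. The work goes in short steps, Python scripts to look and compute and a tool call to move; the robot and the scene stay as the last step left them, time stands still between calls to the robot, and variables do not carry over. Pictures are saved under pics/ and viewed, and the job is handed in when it is done.

Besides the shell and the picture viewer there is one more tool, called after "Call:" in YAML: its name, and indented under it one key for each argument. carry_out: Moves the arm, as the interface text tells. Its arguments: {"type":"object","properties":{"moves":{"type":"array","items":{"type":"object","properties":{"offset":{"type":"array","items":{"type":"number"}},"roll":{"type":"number"},"hand":{"type":"number"}}}}},"required":["moves"]}

```bash
mkdir -p pics; ls; python3 - <<'E'
from bench import env
import cv2
s=env.sense(); print({k:(v if k in('t','ee_pos','tcp_rot','grip_width','contact_force','joint_positions') else 0) for k,v in s.items()})
for n in("scene","side","wrist"):
    c=env.capture(n); cv2.imwrite(f"pics/{n}0.png",c["img"][:,:,::-1])
    print(n,{k:v for k,v in c.items() if k!="img"})
E
```

```text
pics
{'t': 0.0, 'joint_positions': array([-1.26100389e+00,  2.13375340e-01, -3.50439832e-02,  1.32350906e+00,
       -2.84165016e-05,  1.57079767e+00]), 'dq': 0, 'joint_torque': 0, 'ee_pos': array([ 0.15231874, -0.47587875,  0.23081258]), 'tcp_rot': array([ 9.88027491e-01,  1.54276884e-01, -1.01364334e-04, -5.57061737e-04]), 'contact_force': array([-0.41225603, -0.11842211,  0.6617916 ]), 'ft_torque': 0, 'grip_width': 0.08525965543118517}
scene {'fx': 445.35641136846385, 'fy': 445.35641136846385, 'cx': 275.3728167504369, 'cy': 211.9023526064592, 'R': array([[ 0.82949936,  0.55840751,  0.01057628],
       [ 0.46124012, -0.67423574, -0.57677008],
       [-0.31494184,  0.48330862, -0.81683806]]), 't': array([-0.50116663, -0.2368548 ,  1.35345787])}
side {'fx': 429.6590178895022, 'fy': 429.6590178895022, 'cx': 279.90409708704357, 'cy': 206.2197972485037, 'R': array([[ 0.95313901, -0.30249963, -0.00447296],
       [-0.21424991, -0.66448887, -0.71592703],
       [ 0.21359543,  0.68333631, -0.69816078]]), 't': array([-0.57571359,  0.17285862,  0.79406372])}
wrist {'fx': 375.6598437442587, 'fy': 375.6598437442587, 'cx': 274.66824395665867, 'cy': 206.79100827813087, 'mount': array([[ 1.14429051e-03, -9.64158737e-01, -2.65323616e-01,
         6.77792331e-02],
       [ 9.99999338e-01,  1.07083834e-03,  4.21491334e-04,
        -9.91501789e-05],
       [-1.22265851e-04, -2.65323922e-01,  9.64159324e-01,
        -1.42494598e-01],
       [ 0.00000000e+00,  0.00000000e+00,  0.00000000e+00,
         1.00000000e+00]])}
```

View pics/scene0.png

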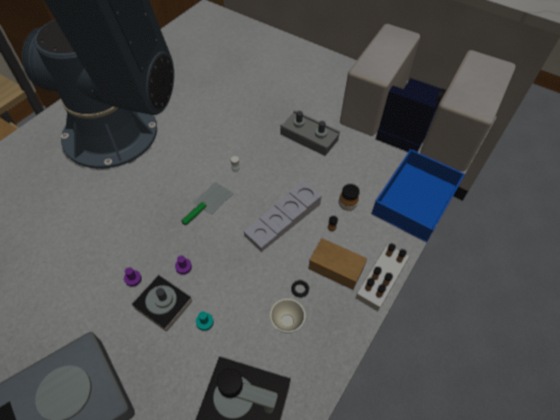

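View pics/side0.png

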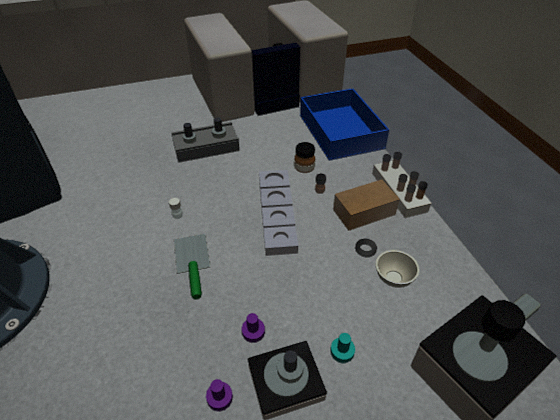

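View pics/wrist0.png

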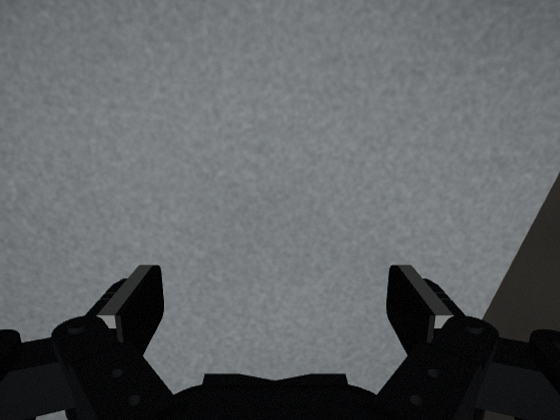

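Candidates:
- Disc on the black-topped stage: scene (162,295), side (290,368).
- Rack discs: scene (299,118) and (321,130).
- Purple look-alikes: scene (132,277) and (183,264). Turquoise: scene (205,320).
- Big black balance with a knob: scene (232,388).

I choose the disc on the small black-topped stage and will check it in a close crop.

```bash
python3 - <<'E'
import cv2,numpy as np
a=cv2.imread("pics/scene0.png");b=cv2.imread("pics/side0.png")
def cr(i,x,y,w,h,s): return cv2.resize(i[y:y+h,x:x+w],None,fx=s,fy=s,interpolation=cv2.INTER_CUBIC)
cv2.imwrite("pics/c1.png",np.hstack([cr(a,125,265,80,70,5),cr(b,245,335,80,70,5)]))
cv2.imwrite("pics/c2.png",np.hstack([cr(a,235,175,95,80,4),cr(b,240,160,80,80,4)]))
E
```

```text
(no output)
```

View pics/c1.png

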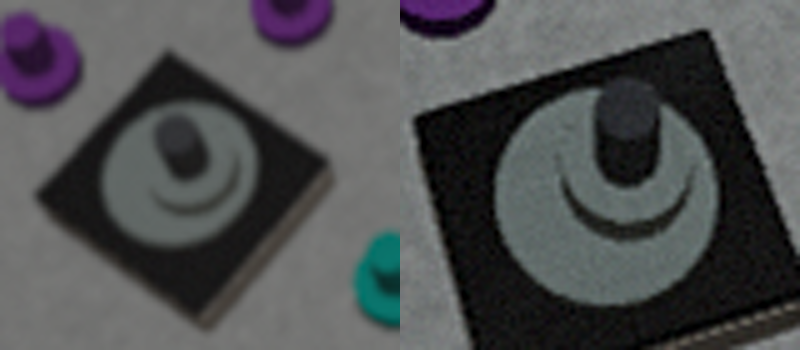

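View pics/c2.png

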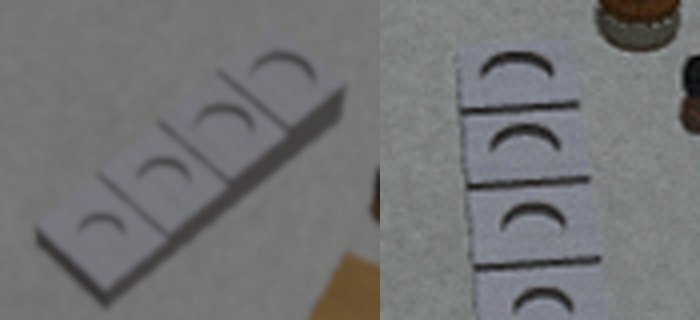

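The crop confirms it: a plain steel disc with a dark knob stands on the polished plate of the black-topped stage. The knob top is at scene (160,291) and side (291,357). Step 1 of the gauge is at scene (261,235) and step 4 at (306,195).

```bash
cat > h.py <<'E'
from bench import env
import cv2,numpy as np
from scipy.spatial.transform import Rotation as Ro
def cam(c,s=None):
    K=np.array([[c["fx"],0,c["cx"]],[0,c["fy"],c["cy"]],[0,0,1]])
    if "R" in c: return K,c["R"],c["t"]
    T=np.eye(4);T[:3,:3]=Ro.from_quat(s["tcp_rot"]).as_matrix();T[:3,3]=s["ee_pos"]
    M=np.linalg.inv(T@c["mount"]); return K,M[:3,:3],M[:3,3]
def onplane(k,uv,z):
    K,R,t=k; d=R.T@np.linalg.inv(K)@np.array([*uv,1.]); o=-R.T@t
    return o+d*(z-o[2])/d[2]
def tri(k1,uv1,k2,uv2):
    P=[k[0]@np.c_[k[1],k[2]] for k in(k1,k2)]
    X=cv2.triangulatePoints(P[0],P[1],np.array(uv1,float).reshape(2,1),np.array(uv2,float).reshape(2,1));return (X[:3]/X[3]).ravel()
def proj(k,X):
    K,R,t=k;p=K@(R@np.asarray(X)+t);return p[:2]/p[2]
def totool(s,X):
    return Ro.from_quat(s["tcp_rot"]).inv().apply(np.asarray(X)-s["ee_pos"])*100
E
cat > cams.py <<'E'
from h import *
E
python3 - <<'E'
from h import *
np.set_printoptions(precision=4,suppress=True)
a=cam(env.capture("scene"));b=cam(env.capture("side"))
print("knob tri",tri(a,(160,291),b,(291,357)),onplane(a,(160,291),.08),onplane(b,(291,357),.08))
s1=onplane(a,(260.7,234.5),.024);s4=onplane(a,(306,195),.042);print(s1,s4,np.linalg.norm(s1-s4))
# side corners: step4 quad
f=lambda x,y:((x-380)/4+240,y/4+160)
print(onplane(b,f(522,75),.042),onplane(b,f(530,145),.036),onplane(b,f(535,223),.030))
s=env.sense();print(s["t"],totool(s,[s1[0],s1[1],.2]),Ro.from_quat(s["tcp_rot"]).as_matrix())
E
```

```text
knob tri [ 0.5179 -0.3232  0.0806] [ 0.5168 -0.3217  0.08  ] [ 0.5184 -0.3245  0.08  ]
[ 0.5933 -0.0505  0.024 ] [0.628  0.1084 0.042 ] 0.16363756143530447
[0.6274 0.106  0.042 ] [0.6163 0.0554 0.036 ] [0.6027 0.0033 0.03  ]
0.25 [ 54.9644 -27.0892   3.1204] [[ 0.9524  0.3049 -0.0002]
 [ 0.3049 -0.9524  0.0005]
 [-0.     -0.0005 -1.    ]]
```

Call:
carry_out:
  moves:
    - {"offset": [4.9, -0.4, 0], "roll": -1, "hand": 1}
    - {"offset": [9.8, -0.8, 0], "roll": -2, "hand": 1}
    - {"offset": [14.7, -1.3, 0], "roll": -3, "hand": 1}
    - {"offset": [19.6, -1.7, 0], "roll": -4, "hand": 1}
    - {"offset": [24.5, -2.1, 0], "roll": -5, "hand": 1}

```text
t: 0.75
ee_pos: [0.381, -0.3802, 0.2311]
tcp_rot: [0.874, 0.485, 0.0, -0.0]
contact_force: [-0.1, -0.5, 0.4]
grip_width: 0.0854
```

```bash
cat > go.py <<'E'
# usage: go.py x y z yawdeg -> tool offsets (cm) and roll units
from h import *
import sys
s=env.sense();x=list(map(float,sys.argv[1:5]))
R=Ro.from_quat(s["tcp_rot"]).as_matrix();yaw=np.degrees(np.arctan2(R[1,0],R[0,0]))
d=(x[3]-yaw+180)%360-180
print("t",round(s["t"],2),"pos",s["ee_pos"].round(4),"yaw",yaw.round(2),"tilt",R[:2,2].round(4),"w",round(s["grip_width"],4),"F",s["contact_force"].round(2),"q6",s["joint_positions"][5].round(2))
print("offset",totool(s,x[:3]).round(3),"roll",round(-d/8,3))
E
python3 go.py .518 -.323 .231 77.5
```

```text
t 0.75 pos [ 0.381  -0.3802  0.2311] yaw 58.07 tilt [-0.0001  0.0003] w 0.0854 F [-0.09 -0.52  0.38] q6 1.34
offset [12.102  8.605  0.015] roll -2.428
```

Call:
carry_out:
  moves:
    - {"offset": [4, 2.9, 0], "roll": -1, "hand": 1}
    - {"offset": [8, 5.7, 0], "roll": -2, "hand": 1}
    - {"offset": [12.1, 8.6, 0], "roll": -2.43, "hand": 1}
    - {"offset": [12.1, 8.6, 0], "roll": -2.43, "hand": 1}

```text
t: 1.15
ee_pos: [0.5222, -0.32, 0.2298]
tcp_rot: [0.778, 0.629, 0.0, -0.001]
contact_force: [-0.4, -0.4, -1.1]
grip_width: 0.0856
```

```bash
python3 go.py .518 -.323 .231 77.5; python3 - <<'E'
from h import *
s=env.sense();c=env.capture("wrist");cv2.imwrite("pics/w1.png",c["img"][:,:,::-1])
np.savez("w1.npz",p=s["ee_pos"],q=s["tcp_rot"])
k=cam(c,s);print(proj(k,[.518,-.323,.08]),proj(k,[.518,-.323,.034]))
E
```

```text
t 1.15 pos [ 0.5222 -0.32    0.2298] yaw 77.91 tilt [-0.0003  0.0017] w 0.0856 F [-0.43 -0.42 -1.11] q6 1.23
offset [-0.381 -0.343 -0.125] roll 0.052
[269.6881865  196.07566301] [270.3121022  184.21633492]
```

View pics/w1.png

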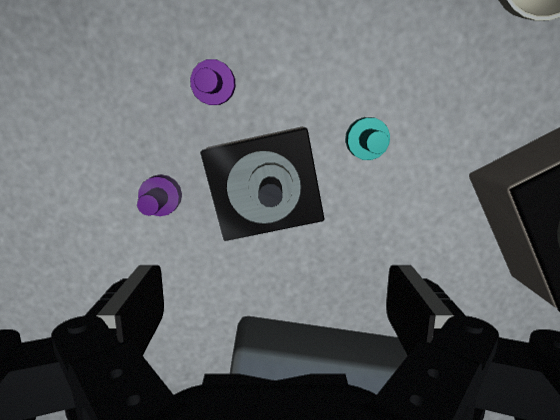

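The wrist view shows the disc knob at about (271,191) on the stage, with the purple and turquoise look-alikes around it. I'll measure again once the arm has settled.

```bash
python3 - <<'E'
from h import *
env.capture("wrist")
s=env.sense();c=env.capture("wrist");cv2.imwrite("pics/w2.png",c["img"][:,:,::-1])
k=cam(c,s);print(s["ee_pos"],proj(k,[.518,-.323,.08]),proj(k,[.518,-.323,.034]))
i=c["img"][140:235,215:325,::-1];cv2.imwrite("pics/w2c.png",cv2.resize(i,None,fx=6,fy=6,interpolation=cv2.INTER_CUBIC))
E
```

```text
[ 0.51859504 -0.32232152  0.23045748] [273.5260198  191.99743732] [273.68007413 180.60130091]
```

View pics/w2c.png

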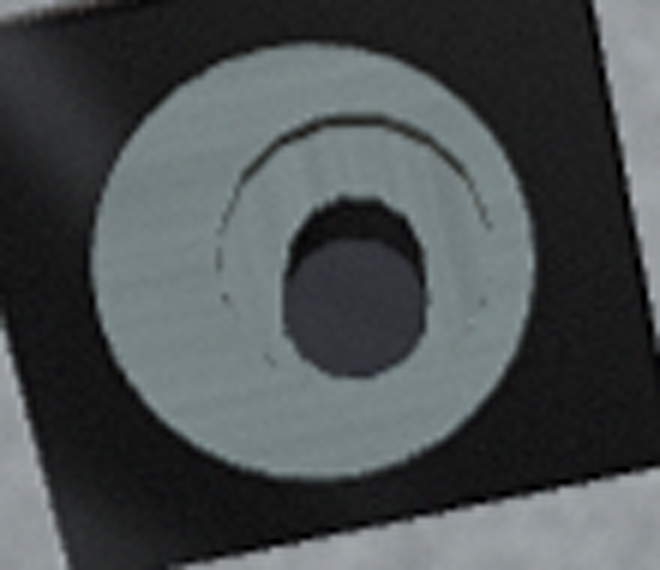

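```bash
python3 - <<'E'
from h import *
s=env.sense();c=env.capture("wrist");k=cam(c,s)
print(onplane(k,(274.2,191.3),.08), s["ee_pos"])
E
python3 go.py .5185 -.323 .052 77.5
```

```text
[ 0.51777018 -0.32332015  0.08      ] [ 0.51770574 -0.3229682   0.23082345]
t 1.35 pos [ 0.5172 -0.3234  0.2311] yaw 77.46 tilt [-0.0005  0.0003] w 0.0855 F [-0.52 -0.12  0.05] q6 1.23
offset [ 0.06   0.127 17.912] roll -0.005
```

Call:
carry_out:
  moves:
    - {"offset": [0, 0.06, 4], "roll": 0, "hand": 0.2}
    - {"offset": [0, 0.06, 8], "roll": 0, "hand": 0}
    - {"offset": [0, 0.06, 12], "roll": 0, "hand": 0}
    - {"offset": [0, 0.06, 15], "roll": 0, "hand": 0}
    - {"offset": [0, 0.06, 16], "roll": 0, "hand": 0}

```text
t: 1.85
ee_pos: [0.515, -0.3234, 0.0686]
tcp_rot: [0.781, 0.625, -0.001, -0.002]
contact_force: [0.1, -0.7, 0.6]
grip_width: 0.0423
```

```bash
python3 go.py .5178 -.3233 .052 77.5; python3 - <<'E'
from h import *
c=env.capture("wrist");cv2.imwrite("pics/w3.png",c["img"][:,:,::-1])
c=env.capture("side");cv2.imwrite("pics/s3.png",cv2.resize(c["img"][280:420,200:400,::-1],None,fx=4,fy=4))
E
python3 go.py .5178 -.3233 .052 77.5
```

```text
t 1.85 pos [ 0.515  -0.3234  0.0686] yaw 77.33 tilt [-0.0039  0.0023] w 0.0423 F [ 0.08 -0.73  0.58] q6 1.23
offset [0.068 0.275 1.659] roll -0.021
t 1.95 pos [ 0.5164 -0.3238  0.0708] yaw 77.37 tilt [-0.0019  0.0011] w 0.0429 F [ 0.44 -0.09  1.12] q6 1.23
offset [0.074 0.128 1.878] roll -0.017
```

View pics/w3.png

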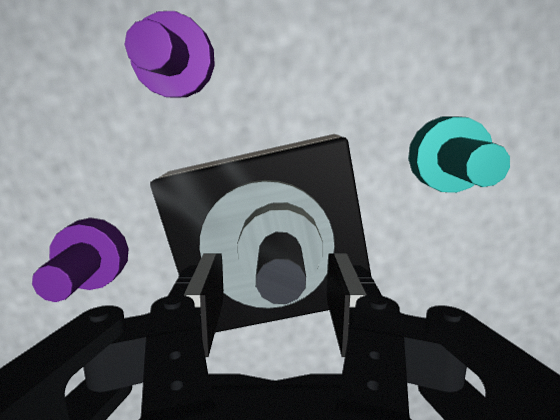

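View pics/s3.png

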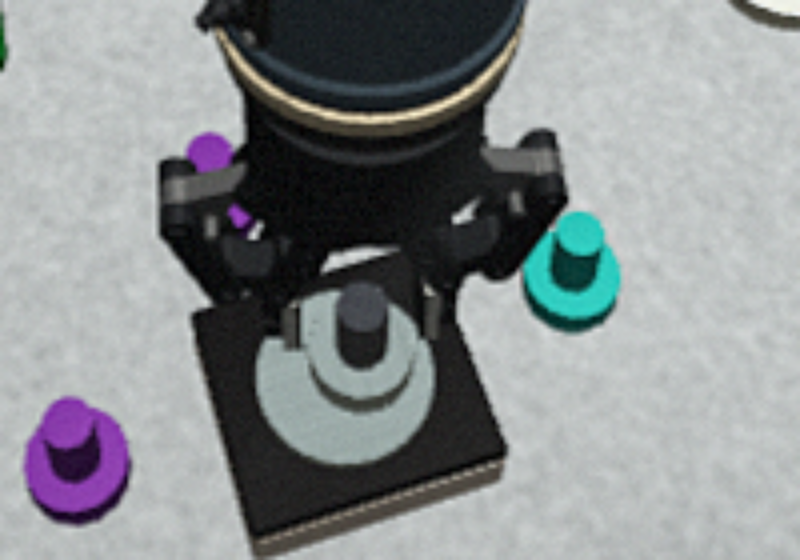

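The knob sits between the pads: it is at wrist (280,281), and the jaw midline is about 275. I'll lower and settle.

Call:
carry_out:
  moves:
    - {"offset": [0.07, 0.1, 1.0], "roll": 0, "hand": 0}
    - {"offset": [0.07, 0.1, 1.8], "roll": 0, "hand": 0}
    - {"offset": [0.07, 0.1, 1.8], "roll": 0, "hand": 0}
    - {"offset": [0.07, 0.1, 1.8], "roll": 0, "hand": 0}

```text
t: 2.35
ee_pos: [0.5177, -0.3234, 0.0531]
tcp_rot: [0.781, 0.625, -0.0, -0.001]
contact_force: [0.9, -0.4, 0.5]
grip_width: 0.0425
```

```bash
python3 go.py .5178 -.3233 .052 77.5
```

```text
t 2.35 pos [ 0.5177 -0.3234  0.0531] yaw 77.37 tilt [-0.0016  0.0009] w 0.0425 F [ 0.93 -0.41  0.46] q6 1.23
offset [0.009 0.013 0.108] roll -0.017
```

Close the gripper.

Call:
carry_out:
  moves:
    - {"offset": [0, 0, 0], "roll": 0, "hand": -0.3}
    - {"offset": [0, 0, 0], "roll": 0, "hand": -0.5}
    - {"offset": [0, 0, 0], "roll": 0, "hand": -1}
    - {"offset": [0, 0, 0], "roll": 0, "hand": -1}
    - {"offset": [0, 0, 0], "roll": 0, "hand": -1}

```text
t: 2.85
ee_pos: [0.518, -0.3235, 0.0537]
tcp_rot: [0.781, 0.625, -0.0, -0.0]
contact_force: [-1.1, 0.4, 5.1]
grip_width: 0.0181
```

```bash
python3 go.py .5178 -.3233 .052 77.5
```

```text
t 2.85 pos [ 0.518  -0.3235  0.0537] yaw 77.37 tilt [-0.0008  0.0005] w 0.0181 F [-1.06  0.35  5.05] q6 1.23
offset [ 0.014 -0.02   0.169] roll -0.016
```

Gripped. Next I'll release and look straight down once, so the camera bias can be calibrated against the jaw-centred disc.

Call:
carry_out:
  moves:
    - {"offset": [0, 0, 0], "roll": 0, "hand": -0.2}
    - {"offset": [0, 0, 0], "roll": 0, "hand": 0}
    - {"offset": [0, 0, 0], "roll": 0, "hand": 0}
    - {"offset": [0, 0, -2], "roll": 0, "hand": 0}
    - {"offset": [0, 0, -6], "roll": 0, "hand": 0}

```text
t: 3.35
ee_pos: [0.5163, -0.3225, 0.1117]
tcp_rot: [0.781, 0.625, -0.001, -0.003]
contact_force: [0.6, -0.5, 1.1]
grip_width: 0.0427
```

```bash
python3 go.py .518 -.3235 .23 77.5
```

```text
t 3.35 pos [ 0.5163 -0.3225  0.1117] yaw 77.37 tilt [-0.0054  0.0033] w 0.0427 F [ 0.6  -0.48  1.05] q6 1.23
offset [ -0.037   0.112 -11.833] roll -0.016
```

Call:
carry_out:
  moves:
    - {"offset": [0, 0.1, -5], "roll": 0, "hand": 1}
    - {"offset": [0, 0.1, -9], "roll": 0, "hand": 1}
    - {"offset": [0, 0.1, -11.8], "roll": 0, "hand": 1}
    - {"offset": [0, 0.1, -11.8], "roll": 0, "hand": 1}
    - {"offset": [0, 0.1, -11.8], "roll": 0, "hand": 1}

```text
t: 3.85
ee_pos: [0.5182, -0.3232, 0.2297]
tcp_rot: [0.781, 0.625, -0.001, -0.003]
contact_force: [-0.4, 0.7, -0.6]
grip_width: 0.0856
```

Call:
carry_out:
  moves:
    - {"offset": [0, 0, 0], "roll": 0, "hand": 1}
    - {"offset": [0, 0, 0], "roll": 0, "hand": 1}
    - {"offset": [0, 0, 0], "roll": 0, "hand": 1}

```text
t: 4.15
ee_pos: [0.5179, -0.323, 0.2289]
tcp_rot: [0.781, 0.625, -0.001, -0.003]
contact_force: [0.4, 0.4, -1.0]
grip_width: 0.0854
```

```bash
cat > knob.py <<'E'
from h import *
s=env.sense();c=env.capture("wrist");s2=env.sense();k=cam(c,s)
print(s["ee_pos"],s2["ee_pos"],s["tcp_rot"])
g=cv2.cvtColor(c["img"],cv2.COLOR_RGB2GRAY)
i=c["img"][140:235,215:325,::-1];cv2.imwrite("pics/kn.png",cv2.resize(i,None,fx=6,fy=6,interpolation=cv2.INTER_CUBIC))
print(proj(k,[.518,-.3235,.08]))
import pickle;pickle.dump((c,s),open("kn.pkl","wb"))
E
python3 knob.py
```

```text
[ 0.51786476 -0.32302828  0.22886436] [ 0.51793281 -0.32308168  0.22907884] [ 0.78056443  0.62506535 -0.00119992 -0.00332136]
[275.40562775 192.34527224]
```

View pics/kn.png

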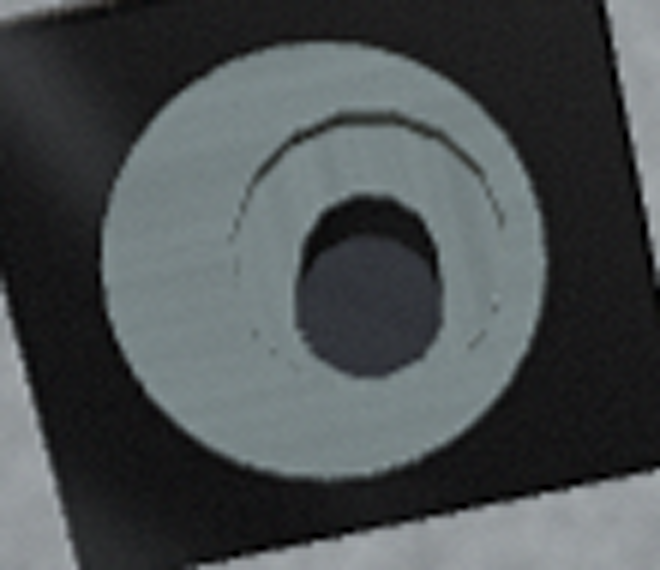

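```bash
python3 - <<'E'
from h import *
import pickle
c,s=pickle.load(open("kn.pkl","rb"));k=cam(c,s)
K=onplane(k,(276.5,191.2),.08);true=np.array([.518,-.3235,.08])
print(K,(Ro.from_quat(s["tcp_rot"]).inv().apply(K-true)*1000).round(2))
# disc diameter estimate: top rim width
E
python3 go.py .518 -.3235 .053 77.5
```

```text
[ 0.51905269 -0.32277582  0.08      ] [ 0.94  0.87 -0.  ]
t 4.2 pos [ 0.5179 -0.3231  0.2291] yaw 77.37 tilt [-0.0057  0.0035] w 0.0852 F [0.45 0.26 0.11] q6 1.23
offset [-0.078  0.128 17.607] roll -0.016
```

Call:
carry_out:
  moves:
    - {"offset": [-0.04, 0.1, 5], "roll": 0, "hand": 0}
    - {"offset": [-0.06, 0.12, 10], "roll": 0, "hand": 0}
    - {"offset": [-0.07, 0.12, 15], "roll": 0, "hand": 0}
    - {"offset": [-0.08, 0.12, 17.6], "roll": 0, "hand": 0}
    - {"offset": [-0.08, 0.12, 17.6], "roll": 0, "hand": 0}

```text
t: 4.7
ee_pos: [0.5159, -0.3223, 0.0496]
tcp_rot: [0.781, 0.625, -0.002, -0.006]
contact_force: [-0.4, 0.3, -0.6]
grip_width: 0.0426
```

```bash
python3 go.py .518 -.3235 .053 77.5
```

```text
t 4.7 pos [ 0.5159 -0.3223  0.0496] yaw 77.37 tilt [-0.0104  0.0065] w 0.0426 F [-0.38  0.28 -0.59] q6 1.23
offset [-0.075  0.224 -0.345] roll -0.016
```

```bash
cat > settle.py <<'E'
from h import *
import sys
for _ in range(int(sys.argv[1])): env.capture("wrist")
E
python3 settle.py 6; python3 go.py .518 -.3235 .053 77.5
```

```text
t 5.0 pos [ 0.5188 -0.3241  0.0548] yaw 77.38 tilt [-0.0036  0.0022] w 0.0427 F [-0.14  0.6  -0.26] q6 1.23
offset [ 0.036 -0.092  0.181] roll -0.015
```

Call:
carry_out:
  moves:
    - {"offset": [0, -0.08, 0.1], "roll": 0, "hand": -0.3}
    - {"offset": [0, -0.08, 0.1], "roll": 0, "hand": -1}
    - {"offset": [0, -0.08, 0.1], "roll": 0, "hand": -1}
    - {"offset": [0, -0.08, 0.1], "roll": 0, "hand": -1}
    - {"offset": [0, -0.08, 0.1], "roll": 0, "hand": -1}

```text
t: 5.5
ee_pos: [0.5184, -0.3241, 0.0548]
tcp_rot: [0.781, 0.625, -0.001, -0.001]
contact_force: [-1.5, 0.7, 8.3]
grip_width: 0.0179
```

```bash
python3 settle.py 4; python3 go.py .518 -.3235 .14 77.5
```

```text
t 5.7 pos [ 0.5184 -0.3242  0.0548] yaw 77.37 tilt [-0.0025  0.0014] w 0.0179 F [-1.26 -0.08  8.15] q6 1.23
offset [ 0.064 -0.078 -8.52 ] roll -0.016
```

Held firmly (17.9 mm, 8 N). The disc would hide the pockets from above, so I'll release it in place and survey the gauge with the same camera geometry first. That way the camera bias cancels.

Call:
carry_out:
  moves:
    - {"offset": [0, 0, 0], "roll": 0, "hand": 0}
    - {"offset": [0, 0, 0], "roll": 0, "hand": 0}
    - {"offset": [0, 0, -3], "roll": 0, "hand": 0}
    - {"offset": [0, 0, -7], "roll": 0, "hand": 0}
    - {"offset": [0, 0, -11], "roll": 0, "hand": 0}

```text
t: 6.2
ee_pos: [0.5182, -0.324, 0.1659]
tcp_rot: [0.781, 0.625, -0.001, -0.002]
contact_force: [0.7, -1.0, 0.1]
grip_width: 0.0431
```

```bash
python3 settle.py 5; python3 go.py .5933 -.0505 .174 77.5
```

```text
t 6.45 pos [ 0.5185 -0.3242  0.1643] yaw 77.37 tilt [-0.0028  0.0017] w 0.0427 F [-0.14  0.73 -1.25] q6 1.23
offset [28.345  1.307 -0.947] roll -0.016
```

Call:
carry_out:
  moves:
    - {"offset": [5, 0.2, -0.9], "roll": 0, "hand": 1}
    - {"offset": [10, 0.5, -0.9], "roll": 0, "hand": 1}
    - {"offset": [15, 0.7, -0.9], "roll": 0, "hand": 1}
    - {"offset": [20, 0.9, -0.9], "roll": 0, "hand": 1}
    - {"offset": [25, 1.2, -0.9], "roll": 0, "hand": 1}

```text
t: 6.95
ee_pos: [0.584, -0.0819, 0.1721]
tcp_rot: [0.781, 0.625, -0.001, -0.002]
contact_force: [2.1, -1.1, 0.3]
grip_width: 0.0854
```

```bash
python3 settle.py 4; python3 go.py .5933 -.0505 .174 77.5
```

```text
t 7.15 pos [ 0.5842 -0.0827  0.1721] yaw 77.51 tilt [-0.0051  0.0018] w 0.0851 F [-1.37 -0.25  0.14] q6 1.65
offset [ 3.34   0.195 -0.19 ] roll 0.001
```

Call:
carry_out:
  moves:
    - {"offset": [2, 0.1, -0.2], "roll": 0, "hand": 1}
    - {"offset": [3.3, 0.2, -0.2], "roll": 0, "hand": 1}
    - {"offset": [3.3, 0.2, -0.2], "roll": 0, "hand": 1}

```text
t: 7.45
ee_pos: [0.5933, -0.0505, 0.1735]
tcp_rot: [0.78, 0.626, -0.002, -0.003]
contact_force: [-0.8, -0.8, -0.0]
grip_width: 0.0855
```

```bash
cat > look.py <<'E'
from h import *
import sys,pickle
env.capture("wrist");env.capture("wrist")
s=env.sense();c=env.capture("wrist");s2=env.sense();print(s["ee_pos"],s2["ee_pos"],s["t"])
pickle.dump((c,s),open(sys.argv[1]+".pkl","wb"))
cv2.imwrite("pics/"+sys.argv[1]+".png",c["img"][:,:,::-1])
E
python3 look.py g1
```

```text
[ 0.59305935 -0.05153082  0.17370558] [ 0.59302315 -0.05172386  0.17382338] 7.55
```

View pics/g1.png

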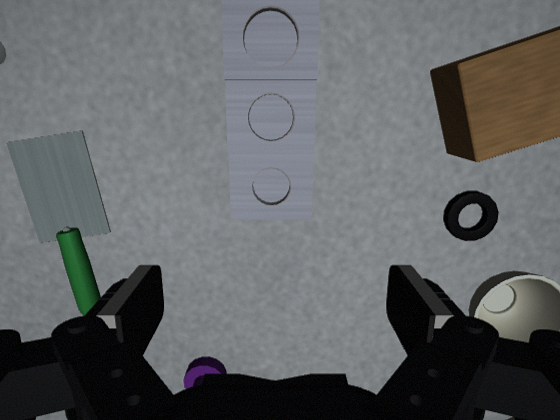

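The wrist view shows steps 1, 2 and 3 at about (271,187), (271,117) and (270,38), with the gauge nearly parallel to tool x. I'll fit the mouth rims from edge points.

```bash
cat > rim.py <<'E'
from h import *
import sys,pickle
from scipy.optimize import least_squares
np.set_printoptions(precision=2,suppress=True)
# rectify a step's top plane locally to world (0.2mm/px) and fit known-radius circle to gradient maxima
def fit(tag,X,r,it=4):
    c,s=pickle.load(open(tag+".pkl","rb"));k=cam(c,s)
    g=cv2.GaussianBlur(cv2.cvtColor(c["img"],cv2.COLOR_RGB2GRAY),(3,3),0).astype(np.float32)
    X=np.array(X,float)
    for _ in range(it):
        pts=[]
        for a in np.linspace(0,2*np.pi,180,endpoint=False):
            rr=np.arange(r-.004,r+.004,.0001)
            uv=np.array([proj(k,X+[q*np.cos(a),q*np.sin(a),0]) for q in rr],np.float32)
            v=cv2.remap(g,uv[:,0].reshape(1,-1),uv[:,1].reshape(1,-1),cv2.INTER_LINEAR).ravel()
            d=np.gradient(v)   # outward rising edge: dark line -> bright top
            j=np.argmax(d)
            if d[j]>.6: pts.append(X[:2]+rr[j]*np.array([np.cos(a),np.sin(a)]))
        pts=np.array(pts)
        f=lambda p:np.hypot(*(pts-p[:2]).T)-r
        o=least_squares(f,X[:2],loss="soft_l1",f_scale=.0003); X[:2]=o.x
        o2=least_squares(lambda p:np.hypot(*(pts-p[:2]).T)-p[2],[*X[:2],r],loss="soft_l1",f_scale=.0003)
    return X,len(pts),np.median(abs(f(X)))*1000,o2.x
c,s=pickle.load(open(sys.argv[1]+".pkl","rb"));k=cam(c,s)
R=Ro.from_quat(s["tcp_rot"])
for n,u,v in [tuple(map(float,a.split(","))) for a in sys.argv[2:]]:
    z=.018+.006*n;r=.013+.002*n
    X,m,e,o=fit(sys.argv[1],onplane(k,(u,v),z),r)
    print(int(n),(X*1000),m,e,"free",o*1000,"tool",R.inv().apply(X-s["ee_pos"])*1000)
E
python3 rim.py g1 1,271,187 2,271,117 3,270,38
```

```text
1 [591.   -46.77  24.  ] 148 0.4487652159845482 free [590.83 -46.48  15.49] tool [  4.16  -2.16 149.72]
2 [602.42   5.57  30.  ] 180 0.44147744727856575 free [602.42   5.57  17.44] tool [ 57.73  -2.39 143.74]
3 [613.94  57.63  36.  ] 134 0.21731151213678046 free [613.86  57.27  19.35] tool [111.05  -2.45 137.76]
```

Call:
carry_out:
  moves:
    - {"offset": [4, -0.1, -0.4], "roll": 0, "hand": 1}
    - {"offset": [8, -0.2, -0.8], "roll": 0, "hand": 1}
    - {"offset": [11.1, -0.24, -1.2], "roll": 0, "hand": 1}
    - {"offset": [11.1, -0.24, -1.2], "roll": 0, "hand": 1}

```text
t: 8.0
ee_pos: [0.6154, 0.0597, 0.1861]
tcp_rot: [0.779, 0.627, -0.001, -0.002]
contact_force: [-0.7, -1.3, -0.8]
grip_width: 0.0857
```

```bash
python3 settle.py 2; python3 look.py g2
```

```text
[0.61464911 0.0558587  0.18569717] [0.61462404 0.05578919 0.18576233] 8.2
```

View pics/g2.png

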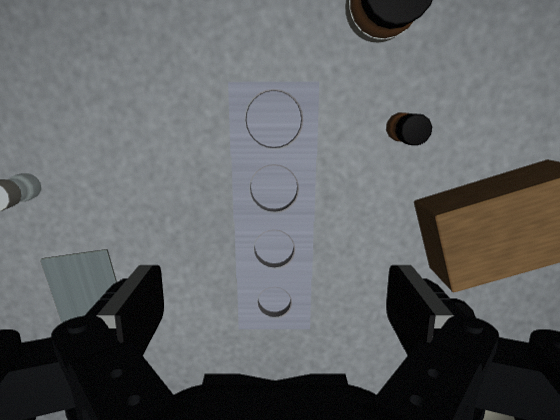

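```bash
python3 rim.py g2 1,274,300 2,274,247 3,274,187 4,274,118; python3 go.py .5184 -.3242 .17 77.5
```

```text
1 [591.01 -46.59  24.  ] 117 0.26801124027018075 free [591.06 -46.15  15.41] tool [-105.14    0.24  161.7 ]
2 [602.66   6.08  30.  ] 124 0.27747978524002986 free [602.66   6.42  17.36] tool [-51.19   0.08 155.7 ]
3 [614.4   58.68  36.  ] 152 0.3847170111108307 free [614.27  58.85  19.4 ] tool [  2.71   0.04 149.7 ]
4 [625.77 110.97  42.  ] 180 0.32362382312387666 free [625.76 110.97  21.34] tool [ 56.21  -0.3  143.7 ]
t 8.25 pos [0.6146 0.0558 0.1858] yaw 77.39 tilt [-0.0058  0.0013] w 0.0853 F [-0.21 -0.26 -0.27] q6 1.88
offset [-39.183  -1.085   1.581] roll -0.014
```

Call:
carry_out:
  moves:
    - {"offset": [-5, -0.1, 0], "roll": 0, "hand": 1}
    - {"offset": [-10, -0.3, 0], "roll": 0, "hand": 1}
    - {"offset": [-15, -0.4, 0], "roll": 0, "hand": 1}
    - {"offset": [-20, -0.6, 0], "roll": 0, "hand": 1}
    - {"offset": [-25, -0.7, 0], "roll": 0, "hand": 0.5}

```text
t: 8.75
ee_pos: [0.5521, -0.188, 0.186]
tcp_rot: [0.781, 0.625, -0.002, -0.002]
contact_force: [0.4, 0.5, 0.4]
grip_width: 0.0733
```

```bash
python3 settle.py 4; python3 go.py .5184 -.3242 .13 77.5
```

```text
t 8.95 pos [ 0.5527 -0.1872  0.1858] yaw 77.18 tilt [-0.0058  0.0014] w 0.0641 F [-0.22 -0.01 -0.87] q6 1.47
offset [-14.12   -0.269   5.581] roll -0.04
```

Call:
carry_out:
  moves:
    - {"offset": [-5, -0.1, 1], "roll": 0, "hand": 0.3}
    - {"offset": [-10, -0.2, 3], "roll": 0, "hand": 0.1}
    - {"offset": [-14.1, -0.27, 5.6], "roll": 0, "hand": 0}
    - {"offset": [-14.1, -0.27, 5.6], "roll": 0, "hand": 0}

```text
t: 9.35
ee_pos: [0.516, -0.3265, 0.1266]
tcp_rot: [0.783, 0.623, -0.003, -0.004]
contact_force: [-0.4, 0.8, -0.4]
grip_width: 0.0428
```

```bash
python3 settle.py 5; python3 go.py .5184 -.3242 .053 77.5
```

```text
t 9.6 pos [ 0.5194 -0.3228  0.1307] yaw 77.27 tilt [-0.0047  0.0011] w 0.0424 F [-0.08  0.38  0.58] q6 1.24
offset [-0.156 -0.027  7.772] roll -0.029
```

Call:
carry_out:
  moves:
    - {"offset": [-0.1, -0.03, 4], "roll": 0, "hand": 0}
    - {"offset": [-0.14, -0.03, 7], "roll": 0, "hand": 0}
    - {"offset": [-0.14, -0.03, 7.7], "roll": 0, "hand": 0}
    - {"offset": [-0.14, -0.03, 7.7], "roll": 0, "hand": 0}
    - {"offset": [-0.14, -0.03, 7.7], "roll": 0, "hand": 0}

```text
t: 10.1
ee_pos: [0.5196, -0.324, 0.0556]
tcp_rot: [0.781, 0.625, -0.001, -0.001]
contact_force: [-0.5, 0.0, 0.5]
grip_width: 0.0428
```

```bash
python3 settle.py 4; python3 go.py .5184 -.3242 .053 77.5
```

```text
t 10.3 pos [ 0.5191 -0.3244  0.055 ] yaw 77.27 tilt [-0.0031  0.0001] w 0.0424 F [ 0.04 -0.27 -0.08] q6 1.24
offset [ 0.002 -0.073  0.198] roll -0.029
```

Call:
carry_out:
  moves:
    - {"offset": [0, -0.05, 0.1], "roll": 0, "hand": 0}
    - {"offset": [0, -0.05, 0.1], "roll": 0, "hand": -1}
    - {"offset": [0, -0.05, 0.1], "roll": 0, "hand": -1}
    - {"offset": [0, -0.05, 0.1], "roll": 0, "hand": -1}
    - {"offset": [0, -0.05, 0.1], "roll": 0, "hand": -1}

```text
t: 10.8
ee_pos: [0.5187, -0.3244, 0.0543]
tcp_rot: [0.781, 0.624, -0.001, -0.001]
contact_force: [-1.9, 0.7, 6.6]
grip_width: 0.0181
```

```bash
python3 settle.py 6; python3 go.py .518 -.3235 .14 77.5
```

```text
t 11.1 pos [ 0.5186 -0.3243  0.0543] yaw 77.27 tilt [-0.0029 -0.0001] w 0.0182 F [-1.6   0.41  6.22] q6 1.24
offset [ 0.062 -0.106 -8.568] roll -0.029
```

Call:
carry_out:
  moves:
    - {"offset": [0, 0, -1], "roll": 0, "hand": -1}
    - {"offset": [0, 0, -2.5], "roll": 0, "hand": -1}
    - {"offset": [0, 0, -4.5], "roll": 0, "hand": -1}
    - {"offset": [0, 0, -6.5], "roll": 0, "hand": -1}
    - {"offset": [0, 0, -7.5], "roll": 0, "hand": -1}

```text
t: 11.6
ee_pos: [0.5195, -0.3247, 0.1315]
tcp_rot: [0.781, 0.624, -0.001, 0.0]
contact_force: [0.5, 1.0, -1.5]
grip_width: 0.0183
```

```bash
python3 settle.py 4; python3 go.py .5898 -.0481 .13 77.5;python3 look.py l1
```

```text
t 11.8 pos [ 0.5187 -0.3243  0.1288] yaw 77.26 tilt [-0.0033  0.0001] w 0.0181 F [ 0.8  -0.3  -1.65] q6 1.24
offset [28.504  0.846 -0.142] roll -0.03
[ 0.51838248 -0.3240504   0.12822869] [ 0.51837819 -0.32406986  0.12828496] 11.9
```

View pics/l1.png

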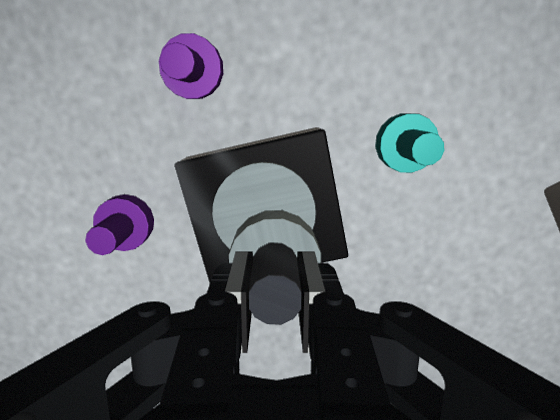

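The disc is lifted, with its knob centred at (275,300) between the pads and the plate empty behind it. Carry it to above step 1.

Call:
carry_out:
  moves:
    - {"offset": [4, 0.1, 0], "roll": 0, "hand": -1}
    - {"offset": [8, 0.2, 0], "roll": 0, "hand": -1}
    - {"offset": [12, 0.35, 0], "roll": 0, "hand": -1}
    - {"offset": [16, 0.5, 0], "roll": 0, "hand": -1}
    - {"offset": [20, 0.6, 0], "roll": 0, "hand": -1}

```text
t: 12.45
ee_pos: [0.5682, -0.1287, 0.1276]
tcp_rot: [0.781, 0.624, -0.002, -0.002]
contact_force: [0.7, -0.7, -1.1]
grip_width: 0.0182
```

```bash
python3 settle.py 4; python3 go.py .5898 -.0481 .09 77.5
```

```text
t 12.65 pos [ 0.5682 -0.1295  0.1277] yaw 77.37 tilt [-0.0051  0.0008] w 0.0182 F [-0.78 -0.71 -1.07] q6 1.57
offset [8.412 0.349 3.761] roll -0.017
```

Call:
carry_out:
  moves:
    - {"offset": [4, 0.15, 1], "roll": 0, "hand": -1}
    - {"offset": [7, 0.3, 2.5], "roll": 0, "hand": -1}
    - {"offset": [8.4, 0.35, 3.7], "roll": 0, "hand": -1}
    - {"offset": [8.4, 0.35, 3.7], "roll": 0, "hand": -1}
    - {"offset": [8.4, 0.35, 3.7], "roll": 0, "hand": -1}

```text
t: 13.15
ee_pos: [0.5894, -0.0493, 0.0904]
tcp_rot: [0.781, 0.625, -0.002, -0.002]
contact_force: [0.1, 0.1, -1.4]
grip_width: 0.0183
```

```bash
python3 settle.py 5; python3 go.py .5898 -.0481 .048 77.5
```

```text
t 13.4 pos [ 0.5899 -0.0492  0.0911] yaw 77.3 tilt [-0.0044  0.0006] w 0.0179 F [-1.17  0.6  -1.35] q6 1.71
offset [ 0.105 -0.016  4.311] roll -0.025
```

Call:
carry_out:
  moves:
    - {"offset": [0.1, 0, 1.5], "roll": 0, "hand": -1}
    - {"offset": [0.1, 0, 3], "roll": 0, "hand": -1}
    - {"offset": [0.1, 0, 4.1], "roll": 0, "hand": -1}
    - {"offset": [0.1, 0, 4.1], "roll": 0, "hand": -1}
    - {"offset": [0.1, 0, 4.1], "roll": 0, "hand": -1}

```text
t: 13.9
ee_pos: [0.5901, -0.0484, 0.0505]
tcp_rot: [0.781, 0.624, -0.002, -0.002]
contact_force: [-0.1, -0.7, -0.4]
grip_width: 0.0182
```

```bash
python3 settle.py 5; python3 go.py .5898 -.0481 .044 77.5; python3 look.py a1; python3 - <<'E'
from h import *
a=env.capture("scene")["img"][160:260,215:345,::-1];b=env.capture("side")["img"][150:260,215:345,::-1]
cv2.imwrite("pics/a1s.png",np.hstack([cv2.resize(a,(390,300)),cv2.resize(b,(390,300))]))
E
```

```text
t 14.15 pos [ 0.5903 -0.0482  0.0507] yaw 77.3 tilt [-0.0035  0.0005] w 0.0182 F [ 0.71  0.33 -1.51] q6 1.71
offset [-0.    -0.054  0.672] roll -0.025
[ 0.59016076 -0.04817482  0.05045001] [ 0.59016057 -0.04820666  0.0504053 ] 14.25
```

View pics/a1.png

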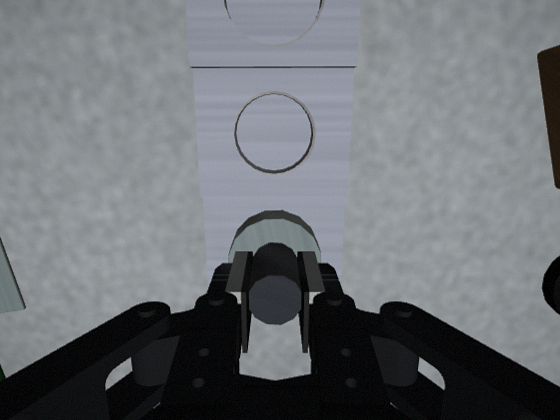

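View pics/a1s.png

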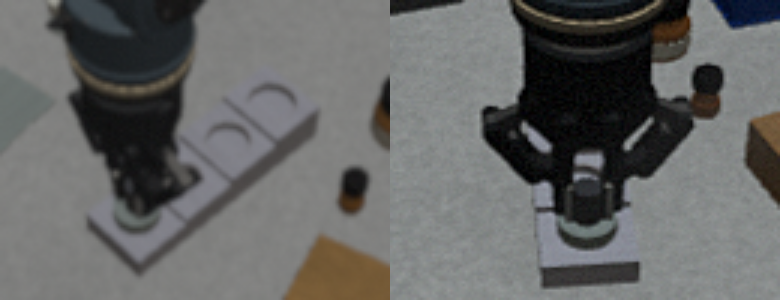

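The disc is over step 1, and the step 2 pocket is ahead at wrist (274,132). Touch down gently.

Call:
carry_out:
  moves:
    - {"offset": [0, -0.04, 0.3], "roll": 0, "hand": -1}
    - {"offset": [0, -0.04, 0.5], "roll": 0, "hand": -1}
    - {"offset": [0, -0.04, 0.5], "roll": 0, "hand": -1}
    - {"offset": [0, -0.04, 0.6], "roll": 0, "hand": -1}
    - {"offset": [0, -0.04, 0.6], "roll": 0, "hand": -1}

```text
t: 14.9
ee_pos: [0.5896, -0.0481, 0.0444]
tcp_rot: [0.781, 0.625, -0.001, -0.002]
contact_force: [-1.5, 0.3, 2.2]
grip_width: 0.0179
```

```bash
python3 settle.py 4; python3 go.py .5898 -.0481 .044 77.5
```

```text
t 15.1 pos [ 0.5896 -0.0481  0.0444] yaw 77.3 tilt [-0.0042  0.0006] w 0.018 F [-3.67  0.14  3.31] q6 1.71
offset [0.003 0.021 0.038] roll -0.025
```

Call:
carry_out:
  moves:
    - {"offset": [0, 0, 0.06], "roll": 0, "hand": -1}
    - {"offset": [0, 0, 0.12], "roll": 0, "hand": -1}
    - {"offset": [0, 0, 0.12], "roll": 0, "hand": -1}

```text
t: 15.4
ee_pos: [0.5896, -0.0481, 0.0442]
tcp_rot: [0.781, 0.625, -0.001, -0.001]
contact_force: [-8.9, 1.2, 19.7]
grip_width: 0.0182
```

```bash
python3 settle.py 2; python3 go.py .5898 -.0481 .044 77.5
```

```text
t 15.5 pos [ 0.5896 -0.0481  0.0442] yaw 77.3 tilt [-0.0035  0.0005] w 0.018 F [-8.74  0.85 19.07] q6 1.71
offset [0.002 0.017 0.023] roll -0.025
```

Refused at step 1: it stopped at the surface level under about 20 N. Raise it and move one step up.

Call:
carry_out:
  moves:
    - {"offset": [0, 0, -0.6], "roll": 0, "hand": -1}
    - {"offset": [0, 0, -1.8], "roll": 0, "hand": -1}
    - {"offset": [0, 0, -1.8], "roll": 0, "hand": -1}
    - {"offset": [2, 0, -1.8], "roll": 0, "hand": -1}
    - {"offset": [4, 0, -1.8], "roll": 0, "hand": -1}

```text
t: 16.0
ee_pos: [0.5988, -0.0089, 0.0623]
tcp_rot: [0.781, 0.624, -0.001, -0.001]
contact_force: [0.5, -0.1, -1.6]
grip_width: 0.0185
```

```bash
python3 settle.py 5; python3 go.py .6015 .0046 .056 77.5
```

```text
t 16.25 pos [ 0.5984 -0.0093  0.0621] yaw 77.31 tilt [-0.0036  0.0004] w 0.0184 F [ 0.7   1.46 -2.32] q6 1.78
offset [ 1.429 -0.004  0.612] roll -0.024
```

Call:
carry_out:
  moves:
    - {"offset": [1, 0, 0], "roll": 0, "hand": -1}
    - {"offset": [1.43, 0, 0.3], "roll": 0, "hand": -1}
    - {"offset": [1.43, 0, 0.6], "roll": 0, "hand": -1}
    - {"offset": [1.43, 0, 0.6], "roll": 0, "hand": -1}

```text
t: 16.65
ee_pos: [0.6012, 0.0046, 0.0555]
tcp_rot: [0.781, 0.625, -0.002, -0.002]
contact_force: [0.9, -0.5, -0.9]
grip_width: 0.0183
```

```bash
python3 settle.py 4; python3 go.py .6015 .0046 .0503 77.5; python3 look.py a2
```

```text
t 16.85 pos [0.6015 0.0045 0.0562] yaw 77.3 tilt [-0.0036  0.0003] w 0.018 F [-0.06 -0.32 -0.1 ] q6 1.8
offset [ 0.013 -0.005  0.586] roll -0.025
[0.60159474 0.00447598 0.05622456] [0.60157956 0.0044998  0.05622267] 16.95
```

View pics/a2.png

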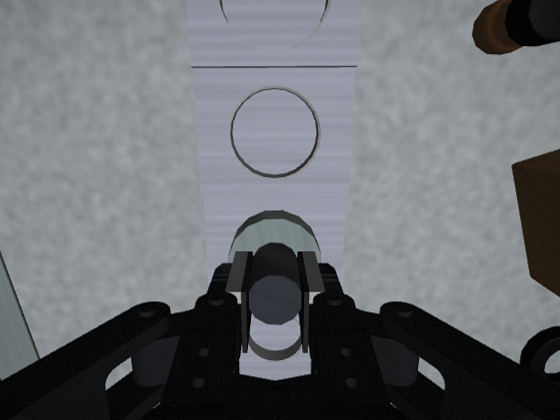

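The grip is unchanged (disc at the same pixels) and the step 3 pocket is ahead at (275,132). Touch down on step 2.

Call:
carry_out:
  moves:
    - {"offset": [0, 0, 0.3], "roll": 0, "hand": -1}
    - {"offset": [0, 0, 0.5], "roll": 0, "hand": -1}
    - {"offset": [0, 0, 0.55], "roll": 0, "hand": -1}
    - {"offset": [0, 0, 0.63], "roll": 0, "hand": -1}
    - {"offset": [0, 0, 0.63], "roll": 0, "hand": -1}

```text
t: 17.5
ee_pos: [0.6014, 0.0045, 0.0503]
tcp_rot: [0.781, 0.625, -0.001, -0.001]
contact_force: [-4.4, -0.8, 6.7]
grip_width: 0.0178
```

```bash
python3 settle.py 4; python3 go.py .6015 .0046 .0503 77.5
```

```text
t 17.7 pos [0.6014 0.0045 0.0503] yaw 77.3 tilt [-0.0034  0.0003] w 0.0178 F [-4.11 -0.41  7.75] q6 1.8
offset [0.012 0.005 0.004] roll -0.025
```

Call:
carry_out:
  moves:
    - {"offset": [0.02, 0, 0.06], "roll": 0, "hand": -1}
    - {"offset": [0.02, 0, 0.06], "roll": 0, "hand": -1}
    - {"offset": [0.02, 0, 0.06], "roll": 0, "hand": -1}

```text
t: 18.0
ee_pos: [0.6014, 0.0045, 0.0503]
tcp_rot: [0.781, 0.625, -0.001, -0.001]
contact_force: [-4.5, -0.6, 9.1]
grip_width: 0.0178
```

```bash
python3 settle.py 2; python3 go.py .6015 .0046 .0503 77.5
```

```text
t 18.1 pos [0.6014 0.0045 0.0503] yaw 77.3 tilt [-0.0032  0.    ] w 0.018 F [-3.91 -1.77  9.47] q6 1.8
offset [0.009 0.006 0.001] roll -0.025
```

Step 2 refuses it as well: it stopped at the surface with about 9 N. On to step 3.

Call:
carry_out:
  moves:
    - {"offset": [0, 0, -0.6], "roll": 0, "hand": -1}
    - {"offset": [0, 0, -1.8], "roll": 0, "hand": -1}
    - {"offset": [0, 0, -1.8], "roll": 0, "hand": -1}
    - {"offset": [2, 0, -1.8], "roll": 0, "hand": -1}
    - {"offset": [4, 0, -1.8], "roll": 0, "hand": -1}

```text
t: 18.6
ee_pos: [0.6106, 0.0437, 0.0686]
tcp_rot: [0.781, 0.624, -0.001, -0.001]
contact_force: [-0.7, 0.3, -0.7]
grip_width: 0.0179
```

```bash
python3 settle.py 5; python3 go.py .6132 .0573 .062 77.5
```

```text
t 18.85 pos [0.6102 0.0433 0.0683] yaw 77.31 tilt [-0.0032 -0.0002] w 0.0182 F [-0.7   0.03 -1.44] q6 1.86
offset [ 1.43  -0.013  0.626] roll -0.024
```

Call:
carry_out:
  moves:
    - {"offset": [1, 0, 0], "roll": 0, "hand": -1}
    - {"offset": [1.43, -0.01, 0.3], "roll": 0, "hand": -1}
    - {"offset": [1.43, -0.01, 0.6], "roll": 0, "hand": -1}
    - {"offset": [1.43, -0.01, 0.6], "roll": 0, "hand": -1}

```text
t: 19.25
ee_pos: [0.6128, 0.0573, 0.0616]
tcp_rot: [0.781, 0.625, -0.002, -0.001]
contact_force: [-0.1, -0.2, -1.6]
grip_width: 0.018
```

```bash
python3 settle.py 5; python3 go.py .6132 .0573 .0563 77.5
```

```text
t 19.5 pos [0.6133 0.0571 0.0624] yaw 77.29 tilt [-0.0031 -0.0002] w 0.0178 F [-0.12  0.27 -1.8 ] q6 1.89
offset [ 0.021 -0.012  0.607] roll -0.026
```

Descend slowly to the step 3 mouth.

Call:
carry_out:
  moves:
    - {"offset": [0.02, -0.01, 0.3], "roll": 0, "hand": -1}
    - {"offset": [0.02, -0.01, 0.5], "roll": 0, "hand": -1}
    - {"offset": [0.02, -0.01, 0.57], "roll": 0, "hand": -1}
    - {"offset": [0.02, -0.01, 0.65], "roll": 0, "hand": -1}
    - {"offset": [0.02, -0.01, 0.65], "roll": 0, "hand": -1}

```text
t: 20.0
ee_pos: [0.6131, 0.0573, 0.0563]
tcp_rot: [0.781, 0.625, -0.001, -0.001]
contact_force: [-3.8, -0.4, 6.6]
grip_width: 0.0181
```

```bash
python3 settle.py 4; python3 go.py .6132 .0573 .0563 77.5
```

```text
t 20.2 pos [0.6131 0.0573 0.0563] yaw 77.29 tilt [-0.003  -0.0003] w 0.0181 F [-4.28 -1.04  7.13] q6 1.89
offset [ 0.007  0.008 -0.001] roll -0.026
```

Step 3 refuses it too, stopping at the mouth plane with about 7–9 N. I rechecked the size from the earlier overhead crop: the rim spans 274/6 ≈ 45.7 px at 0.33 m, so about 40 mm. A 36.5 mm disc would give about 42 px. The refusal is therefore genuine and not a misalignment. On to step 4.

Call:
carry_out:
  moves:
    - {"offset": [0, 0, -0.6], "roll": 0, "hand": -1}
    - {"offset": [0, 0, -1.8], "roll": 0, "hand": -1}
    - {"offset": [0, 0, -1.8], "roll": 0, "hand": -1}
    - {"offset": [2, 0, -1.8], "roll": 0, "hand": -1}
    - {"offset": [4, 0, -1.8], "roll": 0, "hand": -1}

```text
t: 20.7
ee_pos: [0.6223, 0.0967, 0.0746]
tcp_rot: [0.781, 0.624, -0.001, -0.001]
contact_force: [-0.4, -0.1, -1.0]
grip_width: 0.0178
```

```bash
python3 settle.py 5; python3 go.py .6249 .11 .068 77.5
```

```text
t 20.95 pos [0.6218 0.0965 0.074 ] yaw 77.33 tilt [-0.0034 -0.0005] w 0.0183 F [-0.02  0.29 -0.88] q6 1.95
offset [1.382 0.005 0.601] roll -0.021
```

Call:
carry_out:
  moves:
    - {"offset": [0.9, 0, 0], "roll": 0, "hand": -1}
    - {"offset": [1.38, 0, 0.3], "roll": 0, "hand": -1}
    - {"offset": [1.38, 0, 0.6], "roll": 0, "hand": -1}
    - {"offset": [1.38, 0, 0.6], "roll": 0, "hand": -1}

```text
t: 21.35
ee_pos: [0.6245, 0.11, 0.0674]
tcp_rot: [0.781, 0.625, -0.002, -0.001]
contact_force: [-0.0, -0.9, -1.1]
grip_width: 0.0179
```

```bash
python3 settle.py 6; python3 go.py .6249 .11 .0623 77.5
```

```text
t 21.65 pos [0.6249 0.1098 0.0682] yaw 77.32 tilt [-0.0031 -0.0005] w 0.0183 F [-0.21  0.75 -1.53] q6 1.97
offset [ 0.015 -0.004  0.586] roll -0.023
```

Call:
carry_out:
  moves:
    - {"offset": [0.02, 0, 0.3], "roll": 0, "hand": -1}
    - {"offset": [0.02, 0, 0.5], "roll": 0, "hand": -1}
    - {"offset": [0.02, 0, 0.57], "roll": 0, "hand": -1}
    - {"offset": [0.02, 0, 0.65], "roll": 0, "hand": -1}
    - {"offset": [0.02, 0, 0.65], "roll": 0, "hand": -1}

```text
t: 22.15
ee_pos: [0.6249, 0.11, 0.0615]
tcp_rot: [0.781, 0.625, -0.001, -0.001]
contact_force: [-0.5, -0.1, -1.1]
grip_width: 0.0182
```

```bash
python3 settle.py 4; python3 go.py .6249 .11 .0623 77.5
```

```text
t 22.35 pos [0.6249 0.11   0.0617] yaw 77.32 tilt [-0.0031 -0.0005] w 0.0181 F [ 0.13 -0.54 -1.42] q6 1.97
offset [-0.003 -0.003 -0.06 ] roll -0.023
```

There is no contact at 0.6 mm below the mouth, so it is entering. Guide it down slowly.

Call:
carry_out:
  moves:
    - {"offset": [0, 0, 0.1], "roll": 0, "hand": -1}
    - {"offset": [0, 0, 0.2], "roll": 0, "hand": -1}
    - {"offset": [0, 0, 0.3], "roll": 0, "hand": -1}
    - {"offset": [0, 0, 0.4], "roll": 0, "hand": -1}
    - {"offset": [0, 0, 0.4], "roll": 0, "hand": -1}

```text
t: 22.85
ee_pos: [0.6249, 0.1099, 0.0575]
tcp_rot: [0.781, 0.625, -0.002, -0.001]
contact_force: [-0.1, -1.5, -0.5]
grip_width: 0.0179
```

```bash
python3 settle.py 4; python3 go.py .6249 .11 .0523 77.5
```

```text
t 23.05 pos [0.6249 0.11   0.0576] yaw 77.32 tilt [-0.0033 -0.0005] w 0.018 F [ 0.39 -0.99 -2.19] q6 1.97
offset [0.002 0.005 0.534] roll -0.023
```

Call:
carry_out:
  moves:
    - {"offset": [0, 0, 0.15], "roll": 0, "hand": -1}
    - {"offset": [0, 0, 0.3], "roll": 0, "hand": -1}
    - {"offset": [0, 0, 0.42], "roll": 0, "hand": -1}
    - {"offset": [0, 0, 0.54], "roll": 0, "hand": -1}
    - {"offset": [0, 0, 0.57], "roll": 0, "hand": -1}

```text
t: 23.55
ee_pos: [0.6249, 0.11, 0.0523]
tcp_rot: [0.781, 0.625, -0.001, -0.001]
contact_force: [-4.7, -2.4, 11.9]
grip_width: 0.0183
```

```bash
python3 settle.py 4; python3 go.py .6249 .11 .0523 77.5
```

```text
t 23.75 pos [0.6249 0.11   0.0523] yaw 77.32 tilt [-0.003  -0.0005] w 0.0182 F [-4.88 -1.59  7.39] q6 1.97
offset [0.006 0.003 0.004] roll -0.023
```

It is fully home: TCP 52.3 mm, exactly 10 mm below the mouth contact height, with about 7 N of floor contact. Release and retreat straight up.

Call:
carry_out:
  moves:
    - {"offset": [0, 0, -0.03], "roll": 0, "hand": -0.3}
    - {"offset": [0, 0, -0.03], "roll": 0, "hand": 0}
    - {"offset": [0, 0, -0.03], "roll": 0, "hand": 0}
    - {"offset": [0, 0, -2], "roll": 0, "hand": 0}
    - {"offset": [0, 0, -5], "roll": 0, "hand": 0}

```text
t: 24.25
ee_pos: [0.6238, 0.1098, 0.1012]
tcp_rot: [0.781, 0.625, -0.003, -0.002]
contact_force: [-0.4, -0.2, -0.0]
grip_width: 0.0427
```

```bash
python3 settle.py 5; python3 go.py .6249 .11 .2 77.5
```

```text
t 24.5 pos [0.6249 0.11   0.1018] yaw 77.32 tilt [-0.0033 -0.0005] w 0.0426 F [-0.1  -0.12 -0.21] q6 1.97
offset [-0.013 -0.027 -9.816] roll -0.022
```

Call:
carry_out:
  moves:
    - {"offset": [0, 0, -4], "roll": 0, "hand": 0}
    - {"offset": [0, 0, -8], "roll": 0, "hand": 0}
    - {"offset": [-4, 0, -11], "roll": 0, "hand": 0}
    - {"offset": [-8, 0, -11], "roll": 0, "hand": 0}
    - {"offset": [-8, 0, -11], "roll": 0, "hand": 0}

```text
t: 25.0
ee_pos: [0.6071, 0.0284, 0.212]
tcp_rot: [0.782, 0.623, -0.002, -0.0]
contact_force: [-0.6, 0.4, -0.1]
grip_width: 0.0426
```

```bash
python3 settle.py 4; python3 look.py f1; python3 - <<'E'
from h import *
a=env.capture("scene")["img"][:,:,::-1];b=env.capture("side")["img"][:,:,::-1]
w=cv2.imread("pics/f1.png")
cv2.imwrite("pics/fin.png",np.vstack([np.hstack([cv2.resize(a,(400,300)),cv2.resize(b,(400,300))]),np.hstack([cv2.resize(w,(400,300)),cv2.resize(b[140:245,210:350],(400,300))])]))
E
```

```text
[0.60755483 0.03288215 0.21117587] [0.60760442 0.03290309 0.21131381] 25.3
```

View pics/fin.png

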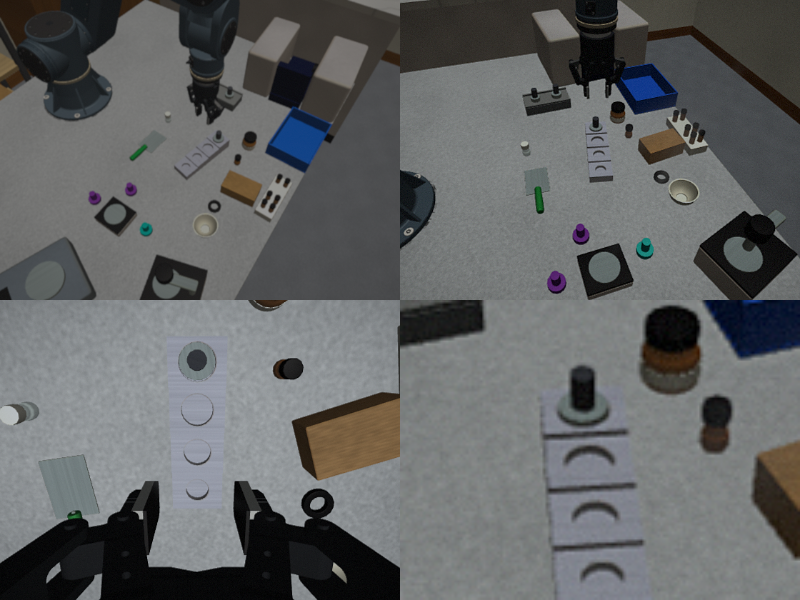

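The disc sits level and central in step 4 (panel position (197,360) in the wrist view). The stage is empty, the rack discs and bystanders are unmoved, and the gripper is clear and empty. Handing in.

```bash
python3 -c "
from bench import env
print(env.sense()['dq'].round(3)); env.finish_job()"
```

```text
[-0.002 -0.003  0.     0.002  0.    -0.001]
the job is handed in; nothing more can be done
```

The stage disc belongs in step 4, the 42 mm pocket, so it is about 40.5 mm across. I left it seated there and handed the job in at about 25 s of the 72 s allowed.

- **Trying the pockets:** I held the disc by its knob and tried steps 1, 2 and 3 in order. Each refused it right at its top surface. The press was about 20 N on step 1, more than I intended for a light press, and 7–9 N on steps 2 and 3.
- **Seating:** At step 4 it passed the mouth without contact. I guided it down 10.0 mm in the grip until it touched the floor at about 7 N (12 N briefly), then let go.
- **Before the trial:** I gripped and released the disc in place on the stage twice, to calibrate the wrist camera and survey the gauge.
- **Last checks:** The final views show the disc level and central in step 4, the stage empty, and the gripper open and clear. The rack discs and the bystanders in view look unmoved.
- **Disagreement:** My first size estimate while holding the disc was 36.5 mm, because the fingers hid part of the rim. The overhead view gave about 40 mm, which matches the refusal at step 3.

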